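# Stock the counter chiller in the pantry and lock its end stop

## Task

Load every green snack tin standing on the counter into the chiller's channel: first free the red clamp knob of the end stop and slide the stop back, stand all the tins upright in the channel against the fixed end wall, then close the stop up against the row so that no gaps are left and turn the clamp knob fully tight again. Only when the row is locked, turn the chiller's dial from off to the mark with as many dots as there are tins; leave the other things on the counter alone.

Things in the scene. Friction and masses are not known exactly. Their poses are not given: they have to be found in the camera images.
- chiller: flat tin chiller fixed to the counter, 104 (x) by 500 mm (y); origin under it on the channel's centre line. A channel with blue floor runs along y: floor 12 mm above the counter, 61 mm wide between lips (6 mm thick, tops 24 mm above the counter). At -y a black control block (y -250 to -150 mm, 50 mm high), its side being the fixed end wall; at +y the sliding stop
- wall_face (a point): foot of the fixed end wall: on the channel's centre line, at the floor (12 mm above the counter); axes as the chiller's, the channel runs from here to +y
- stop_face (a point): middle of the sliding stop's face that meets the tins, 35 mm above the counter. The stop is an aluminium block 100 mm (x) by 90 mm (y, behind this face, to +y), top 55 mm above the counter
- stop (a joint): slide of the stop along the chiller's y axis, m, 0 to 0.25, growing as the channel is opened; the free length of the channel between end wall and stop is 0.06 + this value. It moves with 2 N once the clamp is free, and is held by friction while the clamp is tight
- clamp (a joint): red clamp knob on the stop, rad: 0 fully free to 1.4 fully tight; tightens clockwise seen from above. At 0 its grip bar lies along the chiller's x axis, at 1.4 nearly along y. It starts to bite at about 0.9, and holds well above 1.1
- clamp_grip (a point): point to grip the clamp knob: on its vertical axis, 88 mm above the counter, 60 mm behind the stop's face. The grip bar is 56 mm long, 16 mm wide, from 65 to 97 mm above the counter; this point's x axis lies along the bar and turns with it
- dial (a joint): dial on the control block, rad, 0 (off, short bar mark) to 2.25, growing clockwise seen from above. Light detents: off at 0, three dots at 0.7, four dots at 1.4, five dots at 2.1 (white dots grouped as on a die)
- dial_grip (a point): point to grip the dial: on its vertical axis, 84 mm above the counter. The grey grip bar is 52 mm long, 16 mm wide, from 59 to 91 mm above the counter; this point's x axis lies along the bar and turns with it; the orange pointer end is on its -x side (at off it points to the chiller's -x)
- tin1: round snack tin 1, 56 mm diameter, 52 mm tall, about 0.15 kg, silver with a green band and a brass-coloured lid, standing upright; all tins are alike; origin at the centre of its underside, z axis up. It may be absent (then there are fewer tins)
- tin2: round snack tin 2, 56 mm diameter, 52 mm tall, about 0.15 kg, silver with a green band and a brass-coloured lid, standing upright; all tins are alike; origin at the centre of its underside, z axis up. It may be absent (then there are fewer tins)
- tin3: round snack tin 3, 56 mm diameter, 52 mm tall, about 0.15 kg, silver with a green band and a brass-coloured lid, standing upright; all tins are alike; origin at the centre of its underside, z axis up. It may be absent (then there are fewer tins)
- tin4: round snack tin 4, 56 mm diameter, 52 mm tall, about 0.15 kg, silver with a green band and a brass-coloured lid, standing upright; all tins are alike; origin at the centre of its underside, z axis up. It may be absent (then there are fewer tins)
- tin5: round snack tin 5, 56 mm diameter, 52 mm tall, about 0.15 kg, silver with a green band and a brass-coloured lid, standing upright; all tins are alike; origin at the centre of its underside, z axis up. It may be absent (then there are fewer tins)
- wine: wine bottle, 74 mm diameter, 290 mm tall, standing to the left of the chiller; not part of the job; origin under its centre
- tumbler: empty glass tumbler, 76 mm diameter, 90 mm tall; not part of the job; origin under its centre
- bowl: dark wooden bowl, 140 mm diameter, 55 mm tall; not part of the job; origin under its centre

How it is judged:
By the outcome, as a careful person would: the job done as asked, in the order asked, and still so for the second after the job is handed in, with the robot touching nothing.
Of tin1, tin2, tin3, tin4, tin5 only 3 to 5 are there at a start; the rules pass over those that are not, and their reading is None.
At some moment in a run one of tin1, tin2, tin3, tin4, tin5 may be knocked a few centimetres aside while the robot is not near it.
It also fails if it takes over 210 s, if anything falls off the work surface, if the arm or the gripper's body presses on something with over 40 N, if the wrist force passes 120 N, or if a joint passes its speed limit or range.

## Robot

A 6-joint arm with a two-finger parallel gripper is mounted at the origin on the work surface. World frame = base frame: x ahead of the robot, y to its left, z up, the work surface at z = 0. Lengths are in mm, angles in rad, forces in N, time in s.
With the tool pointing down it reaches from about 275 to 750 mm from the base axis. Payload 10.2 kg.
Tool frame: the origin (TCP) lies midway between the tips of the shut fingers; the grasp point (between the pads) lies 19 mm behind it; z points along the fingers, y is the line along which they close (so a half turn about z gives the same grasp; the last joint's range is limited). The gripper opens to 85 mm and grips with 20 to 120 N. Pads are 22 mm wide; open, the fingers measure 114 mm over their backs; the gripper's body (76 mm by 85 mm) begins 54 mm behind the grasp point. The pads swing forward as they close: fully open they stand 13 mm farther back than shut.
Start: joints at [1.014, 0.313, 1.498, -0, 1.331, -0.223], TCP at [172.022, 496.024, 231.294] pointing down, gripper open.
Joint ranges: [-2.94, 2.94], [-0.97, 2.17], [0.19, 2.56], [-1.23, 4.37], [0.02, 3.11], [-2.88, 2.88]. Speed limits (rad/s): [2.39, 2.39, 3.01, 3.14, 3.14, 3.14].

## Interface

Orientations are given as a unit quaternion [w, x, y, z].
In Python, from rig import ctrl, capture, camera_info gives the robot as it stands.
- The arm moves only by the tool apply_moves, never from a script. Its argument "targets" is a list of rows, each a list of 3 entries, a list of its own where there are three numbers: the finger opening in mm, from 0 to 85.4, then the shift along the world's x, y, z in mm, then the turn, a rotation vector about the world's x, y, z in degrees. In form: [[grip, [dx, dy, dz], [rx, ry, rz]], ...]. A call has 1 to 20 rows; each row is the pose to reach, as a shift and turn from the pose commanded when the call began; what a row does not reach only later rows make up. A row lasts 1/10 s, in which the tool goes at most 50 mm and 8.59 degrees, less where a joint would pass 70% of its speed; a pose out of reach is approached as far as the arm can. A call with a gripper value outside its range is refused whole. The fingers move at their own pace and stop on an object; "squeeze" is the grip in N (left out, the last holds). Time passes only in rows, so rows that repeat a pose let the fingers close. It gives the time, the measured TCP pose, the force, the opening and the grip force at its end, in the units of the state.
- ctrl.sense(): the state, without advancing time (a new reading comes with each control period).
- capture(name): name is "scene" or "top"; returns (picture, depth): 400x640x3 uint8, blue, green, red; 400x640 float32, mm along the optical axis (not along the pixel's ray), 0 where there is no reading.
- camera_info(name): a dict with "vfov" (degrees; the focal length in pixels is half the picture's height over the tangent of half this angle, whatever the lens; pixels are square), "cx", "cy" (the principal point, pixels), "extrinsics" (4x4, takes a point from camera to world coordinates). Camera axes: x right, y down, z forward; pixel columns grow to the right and rows downward; lengths in mm; the calibration is good to about 2 mm. A picture is of the moment at which its call begins. camera_info takes no time and is no camera call.
- ctrl.finish_job(): hands the job in; it is judged then, once.
The state is a dict: "time_s": time; "joints": joint angles; "dq": joint speeds; "tau": joint torques, N m; "eef_pos": TCP position; "ee_rot": TCP orientation; "force": force on the tool from outside, world axes, zero at the start; "wrist_torque": the same for the moment, N m; "grip_width": opening from 0.0 (shut) to 1.0 (fully open); "grip_force": force on a finger pad.
Only numpy, scipy, OpenCV 4.12 (cv2) and the standard library are available. Lean on these libraries where they do the work, as an engineer would, in place of code of your own. Each camera call takes 0.05 s, during which the arm holds its last target. There are 200 camera calls.

## Working session

There is one attempt and no reset: what is moved stays moved. The work goes in short steps, Python scripts to look and compute and a tool call to move; the robot and the scene stay as the last step left them, time stands still between calls to the robot, and variables do not carry over. Pictures are saved under pics/ and viewed, at most 14 in all, crops included, and the job is handed in when it is done.

Besides the shell and the picture viewer there is one more tool, called after "Request:" as name(argument=value, ...) on one line, values as JSON. apply_moves: Moves the arm, as the interface text tells. Its arguments: {"type":"object","properties":{"targets":{"type":"array","items":{"type":"array"}},"squeeze":{"type":"number"}},"required":["targets"]}

```bash
mkdir -p pics; ls; python3 - <<'E'
from rig import ctrl,capture,camera_info
import cv2,numpy as np
print(ctrl.sense())
for n in("scene","top"):
    p,d=capture(n); cv2.imwrite(f"pics/{n}0.png",p); np.save(f"{n}0.npy",d); print(n,camera_info(n))
E
```

```text
pics
{'time_s': 0.0, 'joints': array([ 1.01359738e+00,  3.13501405e-01,  1.49846092e+00,  1.41818568e-05,
        1.33099144e+00, -2.23408950e-01]), 'dq': array([-7.79295444e-04, -2.85252797e-06, -9.39921359e-04,  6.89991554e-04,
        1.68269052e-03, -6.54209293e-04]), 'tau': array([ 2.34282550e-05, -4.12279451e+01, -2.59739256e+01, -2.67763362e-04,
        4.22419980e-03,  1.49459896e-05]), 'eef_pos': array([171.87440812, 495.79185889, 230.69979898]), 'ee_rot': array([-2.65299550e-04,  1.66122924e-01,  9.86104817e-01, -6.26753012e-04]), 'force': array([0.2403146 , 0.4381455 , 1.07526006]), 'wrist_torque': array([-0.00984805, -0.03622586,  0.0043896 ]), 'grip_force': 0.0, 'grip_width': 0.9986916147991423}
scene {'vfov': 44.735784639396776, 'cx': 324.68035123764184, 'cy': 199.50489723092227, 'extrinsics': array([[ 7.91648405e-01,  5.14308727e-01, -3.29817125e-01,
         1.03258439e+03],
       [ 6.10923561e-01, -6.73470832e-01,  4.16184383e-01,
        -5.69217431e+02],
       [-8.07495322e-03, -5.30964756e-01, -8.47355429e-01,
         1.25984478e+03],
       [ 0.00000000e+00,  0.00000000e+00,  0.00000000e+00,
         1.00000000e+00]])}
top {'vfov': 45.69896276988855, 'cx': 320.723380928092, 'cy': 198.0567285257114, 'extrinsics': array([[ 2.54257904e-02, -9.94075035e-01,  1.05680432e-01,
         4.58671502e+02],
       [-9.99665399e-01, -2.57859794e-02, -2.04309792e-03,
        -3.86859478e+00],
       [ 4.75606608e-03, -1.05593124e-01, -9.94398045e-01,
         1.49482207e+03],
       [ 0.00000000e+00,  0.00000000e+00,  0.00000000e+00,
         1.00000000e+00]])}
```

View pics/top0.png

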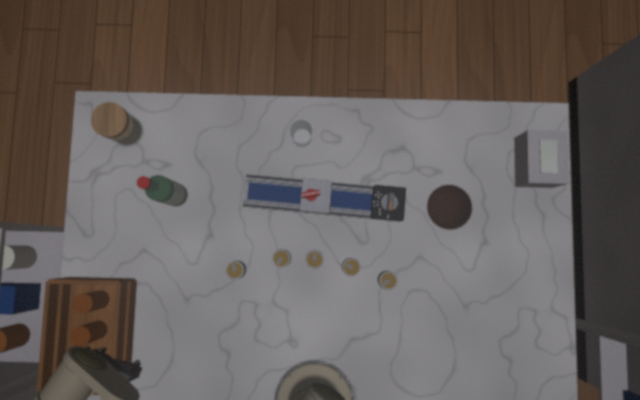

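View pics/scene0.png

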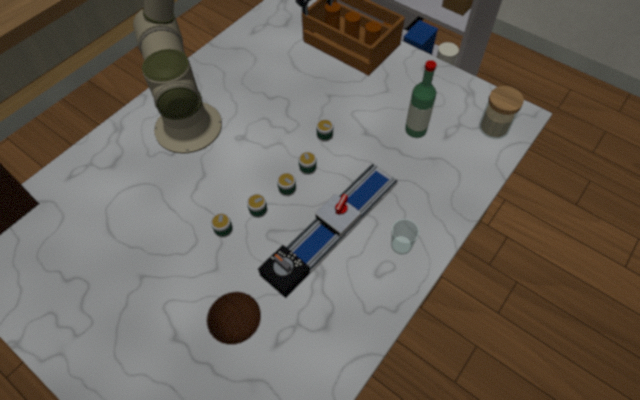

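Five tins show in the top view, at about (236,269), (282,258), (315,259), (350,267) and (387,280). The chiller runs from (247,190) to (405,203), with the red knob at (311,195) and the dial at (390,202). Next I'll measure them.

```bash
cat > h.py <<'E'
import cv2,numpy as np
from rig import ctrl,capture,camera_info
def cam(n):
    c=camera_info(n); return c['extrinsics'],200/np.tan(np.radians(c['vfov']/2)),c['cx'],c['cy']
def ray(n,u,v,z):
    E,f,cx,cy=cam(n); d=E[:3,:3]@np.array([(u-cx)/f,(v-cy)/f,1]); o=E[:3,3]
    return (o+d*(z-o[2])/d[2])
def proj(n,p):
    E,f,cx,cy=cam(n); q=E[:3,:3].T@(np.asarray(p,float)-E[:3,3]); return np.array([cx+f*q[0]/q[2],cy+f*q[1]/q[2]])
def cloud(n,d):
    E,f,cx,cy=cam(n); v,u=np.mgrid[:400,:640]; 
    return np.stack([(u-cx)/f*d,(v-cy)/f*d,d],-1)@E[:3,:3].T+E[:3,3]
def hsv(p): return cv2.cvtColor(p,cv2.COLOR_BGR2HSV)
def blobs(m,amin=15):
    n,l,s,c=cv2.connectedComponentsWithStats(m.astype(np.uint8)); return [(c[i],s[i,4],l==i) for i in range(1,n) if s[i,4]>=amin]
E
python3 - <<'E'
from h import *
for n in("top","scene"):
    p=cv2.imread(f"pics/{n}0.png"); d=np.load(f"{n}0.npy"); P=cloud(n,d); H=hsv(p); h,s,v=H[...,0],H[...,1],H[...,2]
    print(n)
    for name,m,z in(("blue",(h>105)&(h<125)&(s>120),12),("red",((h<6)|(h>174))&(s>150),97),("brass",(h>15)&(h<28)&(s>80)&(v>90),52)):
        for c,a,l in blobs(m):
            X=ray(n,*c,z); 
            if X[0]<250 or X[0]>750 or abs(X[1])>420: continue
            r=cv2.minAreaRect(np.argwhere(l)[:,::-1].astype(np.float32))
            print(name,c.round(1),a,X.round(1),np.median(P[l],0).round(1),[ray(n,*q,z)[:2].round(0).tolist() for q in cv2.boxPoints(r)] if name!="brass" else '')
    # cloud of stop/block tops
    for nm,lo,hi in(("stop",53,57),("block",48,52)):
        k=(P[...,2]>lo)&(P[...,2]<hi)&(P[...,0]>440)&(P[...,0]<620)&(abs(P[...,1])<300); print(nm,[(b[0].round(1),b[1],P[b[2]].mean(0).round(1)) for b in blobs(k,60)])
p=cv2.imread("pics/top0.png")[160:300,220:420]; cv2.imwrite("pics/c1.png",cv2.resize(p,None,fx=4,fy=4,interpolation=cv2.INTER_CUBIC))
E
```

```text
top
brass [281.4 257.1] 104 [429.8 107.2  52. ] [430.6 104.7  52.4] 
brass [314.2 260.1] 99 [423.6   8.2  52. ] [421.4   5.6  52.8] 
brass [352.  267.3] 101 [ 405.  -106.3   52. ] [ 402.5 -106.5   53.4] 
brass [234.4 270.9] 103 [385.2 246.9  52. ] [384.6 245.1  52.6] 
brass [389.  279.5] 100 [ 371.4 -218.3   52. ] [ 373.3 -220.4   52.9] 
stop [(array([305.1, 205.5]), np.int32(79), array([587.6,  40.2,  55.2])), (array([321.7, 203.5]), np.int32(130), array([595.1, -10.2,  55.1]))]
block [(array([388. , 210.1]), np.int32(254), array([ 580.5, -213.3,   50.1]))]
scene
blue [366.9 189.9] 628 [628.6 149.6  12. ] [628.9 147.4  13.8] [[599.0, 84.0], [609.0, 234.0], [657.0, 220.0], [646.0, 73.0]]
blue [313.9 243.2] 680 [612.6 -92.3  12. ] [613.9 -93.7  14.1] [[583.0, -152.0], [591.0, -19.0], [641.0, -29.0], [631.0, -160.0]]
red [342.4 206.7] 84 [633.9  13.1  97. ] [629.3  21.1  83.7] [[629.0, -11.0], [620.0, 48.0], [642.0, 48.0], [650.0, -10.0]]
brass [323.7 124.6] 94 [384.5 249.3  52. ] [385.1 246.8  54.1] 
brass [307.  158.4] 108 [427.3 109.7  52. ] [430.2 107.5  54. ] 
brass [285.2 179.1] 118 [423.4   9.4  52. ] [423.5   7.5  53.6] 
brass [255.5 201.1] 135 [ 404.7 -103.4   52. ] [ 405.  -105.5   54. ] 
brass [219.8 221.2] 138 [ 369. -216.   52.] [ 371.5 -217.6   54.1] 
stop [(array([326.4, 211.9]), np.int32(115), array([593.3,  -7.8,  55.1]))]
block [(array([280.8, 251.8]), np.int32(74), array([ 569.7, -183. ,   50.3])), (array([268.6, 270.5]), np.int32(161), array([ 579.5, -245.4,   50.1]))]
```

View pics/c1.png

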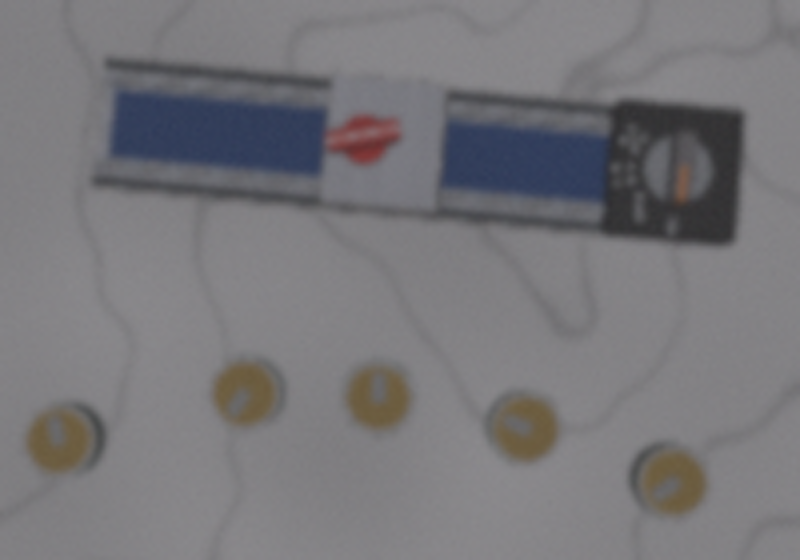

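The crop shows five tins, the knob bar nearly along the channel (tight) and the dial pointer at the short bar (off). The mark with five dots is on the side towards the upper left. Next I'll fit the chiller pose.

```bash
cat >> h.py <<'E'
def rect(n,m,z):
    q=np.array([ray(n,u,v,z)[:2] for v,u in np.argwhere(m)],np.float32); return cv2.minAreaRect(q),q
E
python3 - <<'E'
from h import *
for n in("top","scene"):
    p=cv2.imread(f"pics/{n}0.png"); d=np.load(f"{n}0.npy"); P=cloud(n,d); H=hsv(p); h,s,v=[H[...,i].astype(int) for i in range(3)]
    roi=(P[...,0]>500)&(P[...,0]<720)&(abs(P[...,1])<320)
    print(n)
    B=[]
    for c,a,l in blobs(roi&(h>105)&(h<125)&(s>75)&(v>40),100):
        r,q=rect(n,l,12); B.append(q); m=q.mean(0); w,V=np.linalg.eigh(np.cov((q-m).T)); e=V[:,1]*np.sign(V[1,1])
        print("blue",a,m.round(1),"yaw",np.degrees(np.arctan2(-e[0],e[1])).round(2),r)
    for c,a,l in blobs(roi&((h<6)|(h>174))&(s>90),10): print("red",a,ray(n,*c,92).round(1),rect(n,l,92)[0], np.median(P[l],0).round(0))
    for nm,lo,hi in(("stop",51,60),("block",46,58)):
        k=roi&(P[...,2]>lo)&(P[...,2]<hi)&((P[...,1]<-130) if nm=="block" else (P[...,1]>-60))
        r=cv2.minAreaRect(P[k][:,:2].astype(np.float32)); print(nm,k.sum(),r)
        k=roi&(P[...,2]>58)&(P[...,2]<93)&((P[...,1]<-130) if nm=="block" else (P[...,1]>-60)); print(' knob',k.sum(),P[k].mean(0).round(1))
    k=roi&(P[...,2]>20)&(P[...,2]<27);print("lips",k.sum(),cv2.minAreaRect(P[k][:,:2].astype(np.float32)))
    k=roi&(P[...,2]>8)&(P[...,2]<100); r=cv2.minAreaRect(P[k][:,:2].astype(np.float32)); print("all",r)
E
```

```text
top
blue 808 [629.2 140.6] yaw -4.13 ((629.5197143554688, 140.40272521972656), (162.3297882080078, 50.48080062866211), 86.10431671142578)
blue 642 [ 612.7 -102.8] yaw -3.8 ((612.952880859375, -102.98226165771484), (126.70543670654297, 51.078033447265625), 86.00908660888672)
red 26 [628.3  25.5  92. ] ((629.2512817382812, 26.489639282226562), (9.120102882385254, 36.1927604675293), 11.868730545043945) [628.  26.  94.]
red 65 [612.7  22.4  92. ] ((610.5406494140625, 22.423851013183594), (18.4558048248291, 45.4830207824707), 11.863659858703613) [613.  23.  94.]
stop 682 ((618.6244506835938, 9.60604476928711), (90.6494140625, 99.64735412597656), 86.13782501220703)
 knob 230 [619.6  11.2  63.5]
block 815 ((603.308837890625, -214.000732421875), (99.52262115478516, 103.92268371582031), 86.30061340332031)
 knob 178 [ 602.5 -212.6   72.2]
lips 510 ((616.8570556640625, -7.5512542724609375), (483.68804931640625, 102.25362396240234), 85.63790130615234)
all ((611.6050415039062, -7.3184814453125), (625.5096435546875, 215.1912384033203), 89.6167221069336)
scene
blue 693 [628.5 149.7] yaw -3.84 ((627.9557495117188, 151.41644287109375), (148.34912109375, 52.64421844482422), 85.71552276611328)
blue 715 [612.3 -93.1] yaw -3.87 ((612.6079711914062, -93.04937744140625), (124.84169006347656, 52.443843841552734), 86.51591491699219)Traceback (most recent call last):
  File "<stdin>", line 10, in <module>
  File "h.py", line 17, in rect
    q=np.array([ray(n,u,v,z)[:2] for v,u in np.argwhere(m)],np.float32); return cv2.minAreaRect(q),q
                ~~~^^^^^^^^^
  File "h.py", line 6, in ray
    E,f,cx,cy=cam(n); d=E[:3,:3]@np.array([(u-cx)/f,(v-cy)/f,1]); o=E[:3,3]
              ~~~^^^
  File "h.py", line 4, in cam
    c=camera_info(n); return c['extrinsics'],200/np.tan(np.radians(c['vfov']/2)),c['cx'],c['cy']
ValueError: time passes only in moves, steps and waits
```

```bash
sed -i 's/^def cam(n):/import functools\n@functools.lru_cache\ndef cam(n):/' h.py
python3 - <<'E'
from h import *
for n in("scene",):
    p=cv2.imread(f"pics/{n}0.png"); d=np.load(f"{n}0.npy"); P=cloud(n,d)
    roi=(P[...,0]>500)&(P[...,0]<720)&(abs(P[...,1])<320)
    for nm,lo,hi in(("stop",52,60),("block",47,58)):
        k=roi&(P[...,2]>lo)&(P[...,2]<hi)&((P[...,1]<-130) if nm=="block" else (P[...,1]>-60))
        r=cv2.minAreaRect(P[k][:,:2].astype(np.float32)); print(nm,k.sum(),r)
    k=roi&(P[...,2]>20)&(P[...,2]<27);print("lips",k.sum(),cv2.minAreaRect(P[k][:,:2].astype(np.float32)))
th=np.radians(-3.85) # check
y=np.array([-np.sin(th),np.cos(th)]);x=np.array([np.cos(th),np.sin(th)])
b=np.array([603.3,-214.0]);s=np.array([618.6,9.6])
print("stop-block dir yaw",np.degrees(np.arctan2(-(s-b)[0],(s-b)[1])),"dist",np.linalg.norm(s-b))
print("origin",b+200*y,"wall",b+50*y,"knob",s+15*y,"face",s-45*y)
E
```

```text
stop 704 ((620.3211669921875, 8.554668426513672), (92.94245910644531, 101.75616455078125), 85.44867706298828)
block 985 ((605.2755737304688, -214.77267456054688), (100.71562957763672, 106.01611328125), 86.1800765991211)
lips 622 ((618.5668334960938, -15.734146118164062), (498.947265625, 102.2002944946289), 86.48049926757812)
stop-block dir yaw -3.914405690433772 dist 224.1228457788273
origin [616.72892422 -14.4513493 ] wall [ 606.65723105 -164.11283733] knob [619.60716932  24.5661488 ] face [615.57849205 -35.29844641]
```

Request:
apply_moves(targets=[[70,[448,-472,-60],[0,0,-59]],[70,[448,-472,-60],[0,0,-59]],[70,[448,-472,-60],[0,0,-59]],[70,[448,-472,-60],[0,0,-59]],[70,[448,-472,-60],[0,0,-59]],[70,[448,-472,-60],[0,0,-59]],[70,[448,-472,-60],[0,0,-59]],[70,[448,-472,-60],[0,0,-59]],[70,[448,-472,-60],[0,0,-59]],[70,[448,-472,-60],[0,0,-59]],[70,[448,-472,-60],[0,0,-59]],[70,[448,-472,-60],[0,0,-59]],[70,[448,-472,-60],[0,0,-59]],[70,[448,-472,-60],[0,0,-59]],[70,[448,-472,-60],[0,0,-59]],[70,[448,-472,-60],[0,0,-59]],[70,[448,-472,-60],[0,0,-59]],[70,[448,-472,-60],[0,0,-59]]], squeeze=40)

```text
time_s: 1.9
eef_pos: [619.6, 25.0, 171.8]
ee_rot: [0.0, 0.63, 0.777, 0.0]
force: [-1.1, -0.3, -0.1]
grip_width: 0.819
grip_force: 0.0
```

Request:
apply_moves(targets=[[70,[0,0,-40],[0,0,0]],[70,[0,0,-70],[0,0,0]],[70,[0,0,-90],[0,0,0]],[70,[0,0,-101],[0,0,0]],[70,[0,0,-101],[0,0,0]],[10,[0,0,-101],[0,0,0]],[10,[0,0,-101],[0,0,0]],[10,[0,0,-101],[0,0,0]],[10,[0,0,-101],[0,0,0]],[10,[0,0,-101],[0,0,0]],[10,[0,0,-101],[0,0,0]],[10,[0,0,-101],[0,0,0]],[10,[0,0,-101],[0,0,0]]], squeeze=40)

```text
time_s: 3.2
eef_pos: [621.9, 23.7, 71.6]
ee_rot: [0.002, 0.63, 0.776, 0.002]
force: [8.7, -1.1, 0.2]
grip_width: 0.181
grip_force: 45.0
```

Request:
apply_moves(targets=[[10,[2,0,0],[0,0,0]],[10,[2,0,0],[0,0,8]],[10,[2,0,0],[0,0,16]],[10,[2,0,0],[0,0,24]],[10,[2,0,0],[0,0,32]],[10,[2,0,0],[0,0,40]],[10,[2,0,0],[0,0,48]],[10,[2,0,0],[0,0,56]],[10,[2,0,0],[0,0,64]],[10,[2,0,0],[0,0,70]],[10,[2,0,0],[0,0,74]],[10,[2,0,0],[0,0,74]],[10,[2,0,0],[0,0,74]]], squeeze=60)

```text
time_s: 4.5
eef_pos: [623.5, 24.1, 71.6]
ee_rot: [0.002, 0.036, 0.999, -0.0]
force: [4.4, 1.7, 3.5]
grip_width: 0.174
grip_force: 62.5
```

```bash
python3 -c "
from h import *
s=ctrl.sense();print(s['eef_pos'],s['ee_rot'],s['force'],s['wrist_torque'],s['joints'])"
```

```text
[623.49469305  24.12085242  71.6175054 ] [ 2.25739304e-03  3.58527619e-02  9.99354533e-01 -2.28293775e-05] [4.36852314 1.72798457 3.52235035] [ 0.10311943 -0.6542969   0.09364194] [-1.49012438e-01  6.79421325e-01  1.36443066e+00  5.22898458e-04
  1.09324965e+00 -1.64832697e+00]
```

Request:
apply_moves(targets=[[10,[2,20,0],[0,0,0]],[10,[3,40,0],[0,0,0]],[10,[5,60,0],[0,0,0]],[10,[6,80,0],[0,0,0]],[10,[7.5,100,0],[0,0,0]],[10,[9,120,0],[0,0,0]],[10,[10.5,140,0],[0,0,0]],[10,[11.5,155,0],[0,0,0]],[10,[12.5,168,0],[0,0,0]],[10,[13,175,0],[0,0,0]],[10,[13,175,0],[0,0,0]],[10,[13,175,0],[0,0,0]]])

```text
time_s: 5.7
eef_pos: [635.7, 199.7, 71.6]
ee_rot: [0.001, 0.036, 0.999, 0.0]
force: [0.8, 2.8, 6.1]
grip_width: 0.175
grip_force: 62.9
```

```bash
python3 -c "
from h import *
s=ctrl.sense();print(s['eef_pos'],s['ee_rot'],s['force'],s['wrist_torque'])"
```

```text
[635.72244509 199.69714088  71.60111861] [1.27155550e-03 3.57876607e-02 9.99358503e-01 4.57695272e-04] [0.81300712 2.77772573 6.13883937] [ 0.09624293 -0.03114721 -0.01659919]
```

Request:
apply_moves(targets=[[60,[0,0,0],[0,0,0]],[60,[0,0,0],[0,0,0]],[60,[0,0,0],[0,0,0]],[60,[0,0,40],[0,0,0]],[70,[0,0,80],[0,0,0]],[70,[-265,-417,90],[0,0,-90]],[70,[-265,-417,90],[0,0,-90]],[70,[-265,-417,90],[0,0,-90]],[70,[-265,-417,90],[0,0,-90]],[70,[-265,-417,90],[0,0,-90]],[70,[-265,-417,90],[0,0,-90]],[70,[-265,-417,90],[0,0,-90]],[70,[-265,-417,90],[0,0,-90]],[70,[-265,-417,90],[0,0,-90]],[70,[-265,-417,90],[0,0,-90]],[70,[-265,-417,90],[0,0,-90]],[70,[-265,-417,90],[0,0,-90]],[70,[-265,-417,90],[0,0,-90]],[70,[-265,-417,90],[0,0,-90]]])

```text
time_s: 7.6
eef_pos: [370.4, -217.3, 160.2]
ee_rot: [-0.0, 0.731, 0.682, 0.0]
force: [-0.1, -0.1, -0.0]
grip_width: 0.823
grip_force: 0.0
```

```bash
cat > look.py <<'E'
from h import *
import sys
k=sys.argv[1]; s=ctrl.sense(); print("tcp",s['eef_pos'].round(1),"yaw",round(np.degrees(2*np.arctan2(s['ee_rot'][2],s['ee_rot'][1]))-90,1),s['force'].round(1),s['time_s'])
for n in("top","scene"):
    p,d=capture(n); cv2.imwrite(f"pics/{n}{k}.png",p); P=cloud(n,d); H=hsv(p); h,S,v=[H[...,i].astype(int) for i in range(3)]
    roi=(P[...,0]>250)&(P[...,0]<720)&(abs(P[...,1])<320)
    print(n)
    for c,a,l in blobs(roi&(h>15)&(h<28)&(S>80)&(v>80),30):
        zt=64 if np.median(P[l][:,2])>59 else 52
        print(" tin",a,ray(n,*c,zt).round(1),np.median(P[l],0).round(1))
    roi&=P[...,0]>500
    for nm,lo,hi,w in(("stop",52.5,59,P[...,1]>60 if len(sys.argv)<3 else P[...,1]>-20),("block",47,54,P[...,1]<-150)):
        m=roi&(P[...,2]>lo)&(P[...,2]<hi)&w
        if m.sum()>50: r=cv2.minAreaRect(P[m][:,:2].astype(np.float32)); print(nm,m.sum(),np.round(r[0],1),np.round(r[1],1),round(r[2],2))
    for c,a,l in blobs(roi&((h<6)|(h>174))&(S>90)&(P[...,2]>80),10): print(" red",a,np.round(np.hstack(rect(n,l,97)[0]),1))
E
python3 look.py 1
```

```text
tcp [ 370.4 -217.3  160.2] yaw -4.0 [-0.1 -0.1 -0. ] 7.6
top
 tin 102 [429.8 107.3  52. ] [430.5 104.8  52.7]
 tin 101 [423.6   8.3  52. ] [421.1   8.3  52.9]
 tin 101 [ 404.9 -106.4   52. ] [ 402.4 -109.    52.5]
 tin 101 [385.  247.3  52. ] [384.4 244.6  52.5]
stop 533 [630.2 183.2] [90.6 99.4] 86.88
block 623 [ 603.5 -213.9] [ 99.7 104.1] 86.3
 red 36 [631.8 191.9   6.6  48.1  86. ]
 red 15 [630.  203.7   5.1  21.   78.4]
scene
 tin 90 [384.6 249.3  52. ] [383.6 246.9  53.3]
 tin 107 [427.3 109.8  52. ] [430.5 106.7  53.9]
 tin 117 [423.6   9.7  52. ] [423.8   9.7  53.9]
 tin 133 [ 404.7 -103.6   52. ] [ 404.9 -104.8   53.7]
 tin 139 [ 368.7 -216.    52. ] [ 371.  -217.4   53.9]
stop 500 [631.6 181.6] [ 94.9 100.2] 86.82
block 812 [ 605.  -214.8] [100.3 105.4] 85.88
 red 117 [635.8 191.5  24.9  57.9  86.4]
```

Request:
apply_moves(targets=[[85,[3,2,-50],[0,0,0]],[85,[3,2,-100],[0,0,0]],[85,[3,2,-130],[0,0,0]],[85,[3,2,-142],[0,0,0]],[85,[3,2,-142],[0,0,0]],[45,[3,2,-142],[0,0,0]],[45,[3,2,-142],[0,0,0]],[45,[3,2,-142],[0,0,0]],[45,[3,2,-142],[0,0,0]],[45,[3,2,-142],[0,0,0]],[45,[3,2,-100],[0,0,0]],[45,[3,2,-60],[0,0,0]],[45,[3,2,-30],[0,0,0]],[45,[3,2,-30],[0,0,0]]], squeeze=30)

```text
time_s: 9.1
eef_pos: [374.5, -217.3, 134.4]
ee_rot: [0.004, 0.732, 0.681, 0.0]
force: [0.2, -0.3, -1.7]
grip_width: 0.644
grip_force: 33.2
```

```bash
python3 look.py 2
```

```text
tcp [ 374.5 -217.3  134.4] yaw -4.1 [ 0.2 -0.3 -1.7] 9.1
top
 tin 102 [429.9 107.   52. ] [430.6 104.8  53.4]
 tin 101 [423.6   8.3  52. ] [421.2   8.4  52.8]
 tin 102 [ 405.  -106.4   52. ] [ 402.6 -108.8   52.6]
 tin 103 [385.3 247.1  52. ] [384.7 244.4  53.3]
stop 541 [630.1 183.1] [91.  99.5] 86.03
block 606 [ 603.2 -213.3] [ 99.6 103.5] 86.09
 red 34 [632.1 193.2   7.7  47.8  85.2]
 red 15 [630.  203.7   5.1  21.   78.4]
scene
 tin 90 [384.1 249.2  52. ] [385.8 244.5  54.1]
 tin 104 [427.5 109.7  52. ] [429.4 106.8  53.8]
 tin 117 [423.3   9.5  52. ] [422.8   8.8  53.7]
 tin 133 [ 404.8 -103.6   52. ] [ 402.8 -105.6   53.8]
 tin 54 [ 307.4 -196.7   64. ] [ 370.4 -229.2  166.9]
stop 477 [632.2 181.1] [ 94.3 101. ] 87.21
block 810 [ 605.1 -215.4] [100.1 105.5] 85.53
 red 119 [635.8 191.5  25.   57.9  86.4]
```

Request:
apply_moves(targets=[[45,[240,88,0],[0,0,0]],[45,[240,88,0],[0,0,0]],[45,[240,88,0],[0,0,0]],[45,[240,88,0],[0,0,0]],[45,[240,88,0],[0,0,0]],[45,[240,88,0],[0,0,0]],[45,[240,88,0],[0,0,0]],[45,[240,88,-40],[0,0,0]],[45,[240,88,-70],[0,0,0]],[45,[240,88,-70],[0,0,0]],[45,[240,88,-80],[0,0,0]],[45,[240,88,-86],[0,0,0]],[45,[240,88,-89],[0,0,0]],[45,[240,88,-89],[0,0,0]]])

```text
time_s: 10.6
eef_pos: [613.1, -128.1, 41.6]
ee_rot: [0.0, 0.732, 0.681, 0.0]
force: [0.1, -0.2, -1.9]
grip_width: 0.645
grip_force: 33.3
```

```bash
python3 look.py 3; python3 - <<'E'
import cv2,numpy as np
a=cv2.imread('pics/scene3.png')[160:310,230:430]; b=cv2.imread('pics/top3.png')[150:300,220:420]
cv2.imwrite('pics/c3.png',cv2.resize(np.hstack([a,b]),None,fx=2,fy=2,interpolation=cv2.INTER_CUBIC))
E
```

```text
tcp [ 613.1 -128.1   41.6] yaw -4.1 [ 0.1 -0.2 -1.9] 10.6
top
 tin 107 [429.7 107.4  52. ] [430.6 104.9  52.9]
 tin 52 [423.9  19.2  52. ] [423.5  19.4  53.4]
 tin 87 [387.  249.7  52. ] [387.4 250.7  52.9]
stop 549 [630.1 182.6] [90.4 99.8] 86.8
block 265 [ 603.2 -215. ] [ 97.7 103.3] 85.97
 red 36 [631.9 191.5   7.4  47.8  85.2]
 red 15 [630.  203.7   5.1  21.   78.4]
scene
 tin 90 [384.1 249.   52. ] [383.1 245.   54.1]
 tin 119 [423.6   9.6  52. ] [423.5   9.3  53.7]
 tin 134 [ 404.9 -103.7   52. ] [ 405.1 -105.4   54. ]
 tin 79 [ 604. -133.   64.] [ 608.  -139.    76.4]
stop 493 [631.4 182.2] [ 92.2 100.1] 86.76
block 830 [ 605.4 -207.9] [113.6 105.7] 86.06
 red 118 [635.8 191.5  25.   58.   86.4]
```

View pics/c3.png

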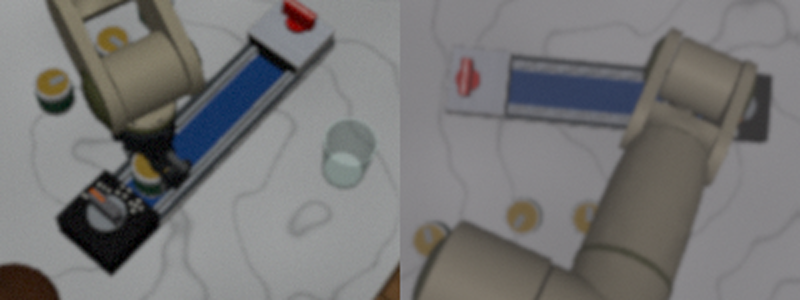

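The scene crop shows the tin held over the channel next to the wall at about (148,172). The clamp is free and the stop is open.

Request:
apply_moves(targets=[[45,[0,0,-4],[0,0,0]],[45,[0,0,-8],[0,0,0]],[45,[0,0,-11],[0,0,0]],[45,[0,0,-11],[0,0,0]],[45,[0,0,-11],[0,0,0]]])

```text
time_s: 11.2
eef_pos: [613.0, -127.9, 31.5]
ee_rot: [0.0, 0.732, 0.681, -0.0]
force: [-5.9, 2.3, 9.9]
grip_width: 0.645
grip_force: 34.3
```

Request:
apply_moves(targets=[[45,[-1.5,0,1],[0,0,0]],[45,[-1.5,-2,1],[0,0,0]],[45,[-1.5,-4,1],[0,0,0]],[45,[-1.5,-6,1],[0,0,0]],[45,[-1.5,-6,1],[0,0,0]]])

```text
time_s: 11.7
eef_pos: [611.8, -134.2, 31.5]
ee_rot: [0.0, 0.732, 0.681, 0.0]
force: [0.8, 3.1, 4.5]
grip_width: 0.648
grip_force: 33.9
```

Request:
apply_moves(targets=[[45,[-0.2,-2,0],[0,0,0]],[45,[-0.3,-4,0],[0,0,0]],[45,[-0.3,-5,0],[0,0,0]],[45,[-0.3,-5,0],[0,0,0]]])

```text
time_s: 12.1
eef_pos: [611.5, -138.0, 31.5]
ee_rot: [-0.0, 0.732, 0.681, 0.001]
force: [1.7, 10.0, 6.9]
grip_width: 0.645
grip_force: 34.1
```

Request:
apply_moves(targets=[[80,[0,0.8,0],[0,0,0]],[80,[0,0.8,0],[0,0,0]],[85,[0,0.8,40],[0,0,0]],[85,[0,0.8,80],[0,0,0]],[85,[-205,36,80],[0,0,0]],[85,[-205,36,80],[0,0,0]],[85,[-205,36,80],[0,0,0]],[85,[-205,36,80],[0,0,0]],[85,[-205,36,80],[0,0,0]],[85,[-205,36,60],[0,0,0]]])

```text
time_s: 13.1
eef_pos: [406.3, -103.8, 92.8]
ee_rot: [0.002, 0.732, 0.681, 0.0]
force: [-0.2, -0.1, -1.0]
grip_width: 0.999
grip_force: 0.0
```

```bash
python3 look.py 4
```

```text
tcp [ 406.3 -103.8   92.8] yaw -4.2 [-0.2 -0.1 -1. ] 13.1
top
 tin 104 [ 612.7 -139.9   64. ] [ 614.3 -141.3   64.8]
 tin 104 [429.9 107.2  52. ] [430.6 104.5  53.1]
 tin 102 [423.7   8.1  52. ] [422.2   8.3  53. ]
 tin 103 [385.3 246.5  52. ] [384.5 243.9  53.1]
stop 530 [630.5 182.5] [90.6 99.3] 86.21
block 627 [ 603.5 -213.9] [100.4 103.8] 86.44
 red 36 [632.  192.6   8.3  47.6  82.9]
 red 15 [630.  203.7   5.1  21.   78.4]
scene
 tin 90 [384.5 249.7  52. ] [384.4 247.7  54. ]
 tin 108 [427.3 109.7  52. ] [429.1 106.5  53.6]
 tin 116 [423.6   9.4  52. ] [423.2   7.8  53.2]
 tin 119 [ 403.2 -105.6   52. ] [ 401.5 -107.8   53.9]
 tin 162 [ 610.4 -137.1   64. ] [ 612.3 -138.5   65.6]
stop 487 [632.7 181.1] [ 94.4 100.8] 87.66
block 817 [ 605.2 -207.3] [115.8 105.5] 85.77
 red 118 [635.8 192.4  25.1  58.   86.4]
```

Request:
apply_moves(targets=[[85,[-1,-2,-40],[0,0,0]],[85,[-1,-2,-65],[0,0,0]],[85,[-1,-2,-73],[0,0,0]],[85,[-1,-2,-73],[0,0,0]],[45,[-1,-2,-73],[0,0,0]],[45,[-1,-2,-73],[0,0,0]],[45,[-1,-2,-73],[0,0,0]],[45,[-1,-2,-73],[0,0,0]],[45,[-1,-2,-30],[0,0,0]],[45,[-1,-2,20],[0,0,0]],[45,[60,5,40],[0,0,0]],[45,[209,26,40],[0,0,0]],[45,[209,26,40],[0,0,0]],[45,[209,26,40],[0,0,0]],[45,[209,26,40],[0,0,0]],[45,[209,26,40],[0,0,0]],[45,[209,26,0],[0,0,0]],[45,[209,26,-30],[0,0,0]],[45,[209,26,-48],[0,0,0]],[45,[209,26,-48],[0,0,0]]])

```text
time_s: 15.2
eef_pos: [613.2, -76.8, 41.5]
ee_rot: [-0.002, 0.732, 0.681, -0.001]
force: [-0.3, 0.0, -1.3]
grip_width: 0.649
grip_force: 33.9
```

```bash
python3 look.py 5
```

```text
tcp [613.2 -76.8  41.5] yaw -4.2 [-0.3  0.  -1.3] 15.2
top
 tin 108 [429.7 107.4  52. ] [430.5 105.3  52.6]
stop 551 [630.6 183. ] [90.8 99.8] 85.95
block 582 [ 603.3 -214.4] [ 99.5 103.8] 85.26
 red 36 [632.1 191.9  47.8   5.9   2.3]
 red 14 [630.  203.7   5.1  21.   78.4]
scene
 tin 91 [384.2 249.3  52. ] [385.1 245.9  54.3]
 tin 105 [426.8 109.2  52. ] [428.5 104.6  54. ]
 tin 76 [603.9 -79.3  64. ] [608.2 -85.4  77.9]
 tin 160 [ 610.2 -137.2   64. ] [ 612.2 -139.2   65.5]
stop 490 [631.8 182.1] [ 93.8 100. ] 87.52
block 837 [ 605.2 -208.7] [113.1 104.7] 86.06
 red 118 [635.9 192.4  25.6  58.2  85.3]
```

Request:
apply_moves(targets=[[45,[0,0,0],[0,0,0]],[45,[0,0,-5],[0,0,0]],[45,[0,0,-9],[0,0,0]],[45,[0,0,-11],[0,0,0]],[45,[0,0,-11],[0,0,0]]])

```text
time_s: 15.8
eef_pos: [615.1, -76.9, 32.0]
ee_rot: [-0.0, 0.732, 0.681, -0.0]
force: [-0.5, -1.0, -1.6]
grip_width: 0.646
grip_force: 33.9
```

Request:
apply_moves(targets=[[45,[0,0,-1.5],[0,0,0]],[45,[-0.1,-2,-1.5],[0,0,0]],[45,[-0.3,-4,-1.5],[0,0,0]],[45,[-0.4,-6,-1.5],[0,0,0]],[45,[-0.4,-6,-1.5],[0,0,0]]])

```text
time_s: 16.3
eef_pos: [615.5, -82.8, 31.7]
ee_rot: [0.001, 0.732, 0.681, 0.001]
force: [0.3, 3.8, 5.4]
grip_width: 0.644
grip_force: 34.7
```

Request:
apply_moves(targets=[[45,[0,-2,0],[0,0,0]],[45,[0,-2,0],[0,0,0]],[80,[0,-1,0],[0,0,0]],[80,[0,-1,0],[0,0,0]],[85,[0,-1,40],[0,0,0]],[85,[0,-1,80],[0,0,0]],[85,[-191,92,80],[0,0,0]],[85,[-191,92,80],[0,0,0]],[85,[-191,92,80],[0,0,0]],[85,[-191,92,80],[0,0,0]],[85,[-191,92,80],[0,0,0]],[85,[-191,92,60],[0,0,0]]])

```text
time_s: 17.5
eef_pos: [423.5, 9.3, 92.4]
ee_rot: [0.002, 0.732, 0.682, 0.001]
force: [1.6, -0.5, 0.1]
grip_width: 0.995
grip_force: 0.0
```

```bash
python3 look.py 6
```

```text
tcp [423.5   9.3  92.4] yaw -4.1 [ 1.6 -0.5  0.1] 17.5
top
 tin 101 [614.2 -84.2  64. ] [612.4 -86.   64.8]
 tin 102 [ 613.  -140.3   64. ] [ 614.6 -141.4   64.8]
 tin 103 [385.3 246.9  52. ] [384.8 244.7  52.8]
 tin 49 [399.3 115.1  52. ] [400.1 116.2  53. ]
stop 565 [630.1 182.9] [90.2 99.4] 86.28
block 620 [ 603.8 -210. ] [107.8 103.3] 85.64
 red 38 [632.  191.9   7.2  47.8  86. ]
 red 15 [629.9 203.4   5.8  21.   78.4]
scene
 tin 92 [384.6 249.9  52. ] [384.5 246.8  54. ]
 tin 78 [391.9 111.8  52. ] [395.  109.6  54. ]
 tin 110 [422.7   8.2  52. ] [421.8   5.3  53.5]
 tin 155 [612.8 -80.9  64. ] [611.7 -82.9  65.7]
 tin 159 [ 610.4 -136.9   64. ] [ 612.6 -138.7   65.5]
stop 477 [631.8 181.2] [ 95.5 100.3] 86.47
block 825 [ 604.9 -207. ] [115.4 104.8] 85.94
 red 119 [635.8 191.5  24.9  58.   86.4]
```

Request:
apply_moves(targets=[[85,[-0.5,0,-40],[0,0,0]],[85,[-0.5,0,-65],[0,0,0]],[85,[-0.5,0,-72.5],[0,0,0]],[85,[-0.5,0,-72.5],[0,0,0]],[45,[-0.5,0,-72.5],[0,0,0]],[45,[-0.5,0,-72.5],[0,0,0]],[45,[-0.5,0,-72.5],[0,0,0]],[45,[-0.5,0,-72.5],[0,0,0]],[45,[-0.5,0,-30],[0,0,0]],[45,[0,0,20],[0,0,0]],[45,[60,-10,40],[0,0,0]],[45,[195,-31,40],[0,0,0]],[45,[195,-31,40],[0,0,0]],[45,[195,-31,40],[0,0,0]],[45,[195,-31,40],[0,0,0]],[45,[195,-31,40],[0,0,0]],[45,[195,-31,0],[0,0,0]],[45,[195,-31,-30],[0,0,0]],[45,[195,-31,-48],[0,0,0]],[45,[195,-31,-48],[0,0,0]]])

```text
time_s: 19.6
eef_pos: [616.9, -21.5, 41.4]
ee_rot: [-0.002, 0.732, 0.681, -0.001]
force: [-0.8, 0.6, -1.5]
grip_width: 0.649
grip_force: 34.1
```

Request:
apply_moves(targets=[[45,[0,0,0],[0,0,0]],[45,[0,0,-5],[0,0,0]],[45,[0,0,-9],[0,0,0]],[45,[0,0,-12],[0,0,0]],[45,[0,0,-12],[0,0,0]],[45,[0,0,-12],[0,0,0]]])

```text
time_s: 20.2
eef_pos: [618.8, -21.9, 31.9]
ee_rot: [0.0, 0.732, 0.681, 0.0]
force: [-4.2, 0.9, 6.9]
grip_width: 0.646
grip_force: 34.9
```

Request:
apply_moves(targets=[[45,[-1,-2,0],[0,0,0]],[45,[-1,-4,0],[0,0,0]],[45,[-1.2,-6,0],[0,0,0]],[45,[-1.2,-8,0],[0,0,0]],[45,[-1.2,-8,0],[0,0,0]]])

```text
time_s: 20.7
eef_pos: [618.4, -25.6, 31.9]
ee_rot: [-0.001, 0.732, 0.681, 0.003]
force: [2.0, 24.9, 7.6]
grip_width: 0.648
grip_force: 35.1
```

Request:
apply_moves(targets=[[80,[0,0.5,0],[0,0,0]],[80,[0,0.5,0],[0,0,0]],[85,[0,0.5,40],[0,0,0]],[85,[0,0.5,90],[0,0,0]],[85,[-233,278,90],[0,0,0]],[85,[-233,278,90],[0,0,0]],[85,[-233,278,90],[0,0,0]],[85,[-233,278,90],[0,0,0]],[85,[-233,278,90],[0,0,0]],[85,[-233,278,90],[0,0,0]],[85,[-233,278,90],[0,0,0]],[85,[-233,278,90],[0,0,0]],[85,[-233,278,60],[0,0,0]],[85,[-233,278,60],[0,0,0]]])

```text
time_s: 22.1
eef_pos: [383.3, 247.3, 88.7]
ee_rot: [-0.001, 0.732, 0.681, -0.002]
force: [-0.5, -0.4, 0.5]
grip_width: 1.0
grip_force: 0.0
```

```bash
python3 look.py 7
```

```text
tcp [383.3 247.3  88.7] yaw -4.1 [-0.5 -0.4  0.5] 22.1
top
 tin 102 [614.5 -25.8  64. ] [612.8 -26.   65.1]
 tin 101 [614.3 -84.5  64. ] [612.4 -86.2  65.1]
 tin 101 [ 613.  -140.6   64. ] [ 614.3 -141.4   65.6]
 tin 99 [394.3 104.9  52. ] [397.1 101.5  52.9]
stop 537 [630.6 182.6] [90.4 99. ] 85.86
block 632 [ 603.1 -214.1] [ 99.7 103.2] 86.03
 red 35 [632.  192.5   8.2  47.5  81.1]
 red 15 [630.  203.7   5.1  21.   78.4]
scene
 tin 91 [384.7 249.5  52. ] [384.9 245.9  54.4]
 tin 103 [392.  107.2  52. ] [393.5 104.7  54.5]
 tin 151 [614.8 -23.7  64. ] [614.1 -24.   65.8]
 tin 156 [612.9 -80.9  64. ] [611.9 -83.2  66. ]
 tin 159 [ 610.1 -137.3   64. ] [ 611.9 -139.1   65.7]
stop 483 [631.8 182.2] [92.8 99.9] 86.9
block 834 [ 605.6 -207.2] [116.6 104.3] 85.93
 red 124 [635.7 190.6  26.7  58.   86.4]
```

Request:
apply_moves(targets=[[85,[0,0.5,-40],[0,0,0]],[85,[0,0.5,-65],[0,0,0]],[85,[0,0.5,-72.5],[0,0,0]],[85,[0,0.5,-72.5],[0,0,0]],[45,[0,0.5,-72.5],[0,0,0]],[45,[0,0.5,-72.5],[0,0,0]],[45,[0,0.5,-72.5],[0,0,0]],[45,[0,0.5,-72.5],[0,0,0]],[45,[0,0,-30],[0,0,0]],[45,[0,0,20],[0,0,0]],[45,[60,-53,40],[0,0,0]],[45,[237,-210,40],[0,0,0]],[45,[237,-210,40],[0,0,0]],[45,[237,-210,40],[0,0,0]],[45,[237,-210,40],[0,0,0]],[45,[237,-210,40],[0,0,0]],[45,[237,-210,40],[0,0,0]],[45,[237,-210,40],[0,0,0]],[45,[237,-210,40],[0,0,0]],[45,[237,-210,10],[0,0,0]]])

```text
time_s: 24.2
eef_pos: [623.0, 38.9, 104.5]
ee_rot: [0.003, 0.732, 0.682, 0.002]
force: [0.5, 0.4, -1.1]
grip_width: 0.646
grip_force: 33.9
```

Request:
apply_moves(targets=[[45,[0,0,-30],[0,0,0]],[45,[0,0,-58],[0,0,0]],[45,[0,0,-58],[0,0,0]],[45,[0,0,-58],[0,0,0]],[45,[0,0,-64],[0,0,0]],[45,[0,0,-68],[0,0,0]],[45,[0,0,-70],[0,0,0]],[45,[0,0,-70],[0,0,0]]])

```text
time_s: 25.0
eef_pos: [621.3, 38.4, 32.1]
ee_rot: [-0.0, 0.732, 0.681, -0.0]
force: [-6.2, 0.5, 9.6]
grip_width: 0.644
grip_force: 37.0
```

Request:
apply_moves(targets=[[45,[-1.2,-2,0.5],[0,0,0]],[45,[-1.4,-4,0.5],[0,0,0]],[45,[-1.6,-6,0.5],[0,0,0]],[45,[-1.7,-8,0.5],[0,0,0]],[45,[-1.7,-8,0.5],[0,0,0]]])

```text
time_s: 25.5
eef_pos: [620.6, 31.0, 32.2]
ee_rot: [0.0, 0.732, 0.681, 0.001]
force: [1.1, 7.1, 6.2]
grip_width: 0.641
grip_force: 36.6
```

Request:
apply_moves(targets=[[80,[0,0.3,0],[0,0,0]],[80,[0,0.3,0],[0,0,0]],[85,[0,0.3,40],[0,0,0]],[85,[0,0.3,90],[0,0,0]],[85,[-227,76,90],[0,0,0]],[85,[-227,76,90],[0,0,0]],[85,[-227,76,90],[0,0,0]],[85,[-227,76,90],[0,0,0]],[85,[-227,76,90],[0,0,0]],[85,[-227,76,90],[0,0,0]],[85,[-227,76,60],[0,0,0]],[85,[-227,76,60],[0,0,0]]])

```text
time_s: 26.7
eef_pos: [391.7, 105.7, 89.4]
ee_rot: [-0.001, 0.732, 0.681, -0.002]
force: [0.2, 0.2, -0.1]
grip_width: 0.996
grip_force: 0.0
```

```bash
python3 look.py 8
```

```text
tcp [391.7 105.7  89.4] yaw -4.1 [ 0.2  0.2 -0.1] 26.7
top
 tin 101 [616.9  29.7  64. ] [615.9  26.4  65. ]
 tin 101 [614.5 -26.   64. ] [613.9 -26.   64.7]
 tin 102 [614.1 -84.4  64. ] [611.2 -86.2  64.8]
 tin 104 [ 612.6 -140.6   64. ] [ 614.5 -141.5   64.9]
stop 548 [630.3 183. ] [90.5 99.9] 86.42
block 598 [ 603.1 -214.2] [ 99.7 103.9] 85.2
 red 36 [632.  191.9   6.6  47.8  85.2]
 red 15 [630.  203.7   5.1  21.   78.4]
scene
 tin 107 [391.7 107.3  52. ] [393.3 104.1  53.6]
 tin 138 [616.3  32.3  64. ] [616.2  29.6  65.7]
 tin 150 [615.1 -23.7  64. ] [614.5 -25.   65.5]
 tin 157 [613.  -80.5  64. ] [611.9 -82.3  66. ]
 tin 160 [ 610.2 -137.2   64. ] [ 612.3 -138.9   65.9]
stop 508 [632.8 182. ] [ 94.1 101.4] 87.16
block 825 [ 604.2 -207.9] [114.5 104.9] 86.42
 red 117 [635.7 190.5  26.9  58.   86.4]
```

Request:
apply_moves(targets=[[85,[0,0,-40],[0,0,0]],[85,[0,0,-65],[0,0,0]],[85,[0,0,-73],[0,0,0]],[85,[0,0,-73],[0,0,0]],[45,[0,0,-73],[0,0,0]],[45,[0,0,-73],[0,0,0]],[45,[0,0,-73],[0,0,0]],[45,[0,0,-73],[0,0,0]],[45,[0,0,-30],[0,0,0]],[45,[0,0,20],[0,0,0]],[45,[60,-3,40],[0,0,0]],[45,[231.4,-13,40],[0,0,0]],[45,[231.4,-13,40],[0,0,0]],[45,[231.4,-13,40],[0,0,0]],[45,[231.4,-13,40],[0,0,0]],[45,[231.4,-13,40],[0,0,0]],[45,[231.4,-13,40],[0,0,0]],[45,[231.4,-13,0],[0,0,0]],[45,[231.4,-13,-30],[0,0,0]],[45,[231.4,-13,-48],[0,0,0]]])

```text
time_s: 28.8
eef_pos: [622.6, 93.3, 42.0]
ee_rot: [-0.001, 0.732, 0.681, -0.001]
force: [13.5, 0.0, 44.3]
grip_width: 0.645
grip_force: 43.3
```

Request:
apply_moves(targets=[[45,[0,0,0],[0,0,0]],[45,[0,0,0],[0,0,0]],[45,[0,0,-6],[0,0,0]],[45,[0,0,-10],[0,0,0]],[45,[0,0,-12],[0,0,0]],[45,[0,0,-12],[0,0,0]]])

```text
time_s: 29.4
eef_pos: [625.1, 93.0, 31.7]
ee_rot: [0.001, 0.732, 0.681, 0.001]
force: [5.3, -0.7, -0.6]
grip_width: 0.652
grip_force: 40.1
```

```bash
python3 look.py 9|grep -v red; python3 - <<'E'
import cv2,numpy as np
a=cv2.imread('pics/scene9.png')[150:280,250:410]
cv2.imwrite('pics/c9.png',cv2.resize(a,None,fx=4,fy=4,interpolation=cv2.INTER_CUBIC))
E
```

```text
tcp [625.1  93.   31.7] yaw -4.1 [ 5.3 -0.7 -0.6] 29.4
top
 tin 74 [616.7  22.8  64. ] [613.3  22.7  64.6]
 tin 103 [614.5 -25.8  64. ] [613.4 -25.9  64.9]
 tin 101 [614.5 -84.4  64. ] [612.1 -86.1  65.2]
 tin 102 [ 613.1 -140.4   64. ] [ 614.7 -141.7   65. ]
stop 168 [634.5 155. ] [ 96.1 152.6] 2.03
block 644 [ 603.8 -209.7] [107.5 103.7] 86.04
scene
 tin 74 [619.7  86.8  64. ] [619.9  85.3  66.9]
 tin 137 [616.2  32.4  64. ] [614.6  30.4  65.8]
 tin 152 [614.6 -23.5  64. ] [614.1 -24.2  66.1]
 tin 158 [612.9 -80.7  64. ] [612.3 -82.2  65.4]
 tin 158 [ 610.1 -137.1   64. ] [ 611.8 -139.    65.6]
stop 288 [638.5 147.4] [168.7  81.1] 75.73
block 801 [ 605.7 -207.5] [114.5 105.6] 85.99
```

View pics/c9.png

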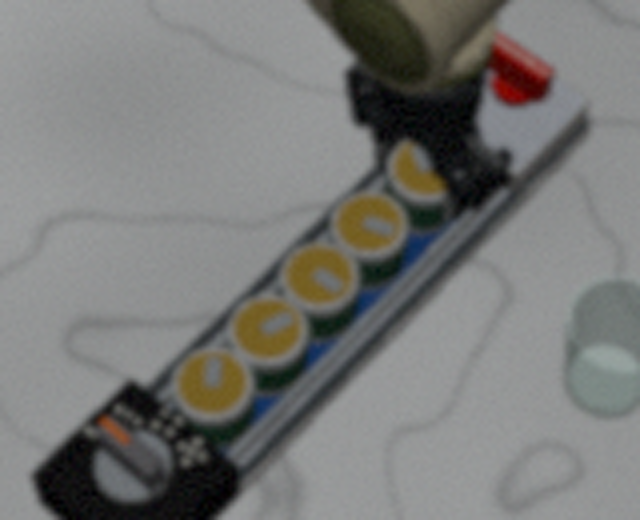

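All five tins sit in the channel and look upright in the crop. The last one is still held at (415,170). I'll release it so it settles, grip it again and push it up to the row.

Request:
apply_moves(targets=[[45,[0.7,0,-0.5],[0,0,0]],[45,[0.7,0,-0.5],[0,0,0]],[66,[0.3,0,-0.5],[0,0,0]],[66,[0.3,0,-0.5],[0,0,0]],[66,[0,0,0],[0,0,0]],[45,[0,0,0],[0,0,0]],[45,[0,0,0],[0,0,0]],[45,[0,0,0],[0,0,0]],[45,[0,-2,0.3],[0,0,0]],[45,[-0.2,-4,0.3],[0,0,0]],[45,[-0.4,-6,0.3],[0,0,0]],[45,[-0.4,-7,0.3],[0,0,0]],[45,[-0.4,-7,0.3],[0,0,0]]])

```text
time_s: 30.8
eef_pos: [623.9, 85.8, 31.5]
ee_rot: [-0.0, 0.732, 0.681, -0.0]
force: [1.1, 0.6, -1.8]
grip_width: 0.648
grip_force: 32.0
```

Request:
apply_moves(targets=[[80,[0,0.3,0],[0,0,0]],[80,[0,0.3,0],[0,0,0]],[70,[0,0,50],[0,0,0]],[70,[0,0,100],[0,0,0]],[70,[0,0,120],[0,0,20]],[70,[10,113,120],[0,0,90]],[70,[10,113,120],[0,0,90]],[70,[10,113,120],[0,0,90]],[70,[10,113,120],[0,0,90]],[70,[10,113,120],[0,0,90]],[70,[10,113,120],[0,0,90]],[70,[10,113,120],[0,0,90]],[70,[10,113,120],[0,0,90]],[70,[10,113,120],[0,0,90]],[70,[10,113,120],[0,0,90]],[70,[10,113,120],[0,0,90]],[70,[10,113,120],[0,0,90]]])

```text
time_s: 32.5
eef_pos: [633.9, 199.1, 151.6]
ee_rot: [0.0, 0.037, 0.999, -0.0]
force: [-0.3, -0.3, 1.0]
grip_width: 0.818
grip_force: 0.0
```

Request:
apply_moves(targets=[[70,[0,0,-40],[0,0,0]],[70,[0,0,-65],[0,0,0]],[70,[0,0,-80],[0,0,0]],[70,[0,0,-80],[0,0,0]],[10,[0,0,-80],[0,0,0]],[10,[0,0,-80],[0,0,0]],[10,[0,0,-80],[0,0,0]],[10,[0,0,-80],[0,0,0]],[10,[0,0,-80],[0,0,0]],[10,[0,0,-80],[0,0,0]],[10,[0,0,-80],[0,0,0]]], squeeze=60)

```text
time_s: 33.6
eef_pos: [634.4, 199.1, 72.7]
ee_rot: [0.001, 0.036, 0.999, 0.0]
force: [-0.6, -0.3, 6.4]
grip_width: 0.177
grip_force: 59.4
```

Request:
apply_moves(targets=[[10,[-0.7,-10,0],[0,0,0]],[10,[-1.2,-18,0],[0,0,0]],[10,[-1.5,-21,0],[0,0,0]],[10,[-1.5,-22,0],[0,0,0]],[10,[-1.5,-22,0],[0,0,0]]])

```text
time_s: 34.1
eef_pos: [632.8, 176.8, 72.7]
ee_rot: [0.001, 0.036, 0.999, 0.0]
force: [-1.8, 0.6, 6.4]
grip_width: 0.169
grip_force: 59.6
```

Request:
apply_moves(targets=[[10,[-0.1,-1,0],[0,0,0]],[10,[-0.2,-2,0],[0,0,0]],[10,[-0.2,-3,0],[0,0,0]],[10,[-0.2,-3,0],[0,0,0]],[10,[-0.2,-3,0],[0,0,0]]])

```text
time_s: 34.6
eef_pos: [632.7, 175.3, 72.8]
ee_rot: [0.001, 0.036, 0.999, 0.001]
force: [-0.8, 6.4, 6.1]
grip_width: 0.177
grip_force: 59.5
```

Request:
apply_moves(targets=[[10,[-0.1,-1,0],[0,0,0]],[10,[-0.1,-2,0],[0,0,0]],[10,[-0.2,-3,0],[0,0,0]],[10,[-0.2,-3,0],[0,0,0]],[10,[-0.2,-3,0],[0,0,0]]])

```text
time_s: 35.1
eef_pos: [632.6, 174.7, 72.8]
ee_rot: [0.002, 0.036, 0.999, 0.003]
force: [1.5, 19.5, 4.2]
grip_width: 0.174
grip_force: 59.5
```

```bash
python3 look.py 10 c|grep -v red;python3 - <<'E'
import cv2,numpy as np
a=cv2.imread('pics/scene10.png')[150:280,250:410]
cv2.imwrite('pics/c10.png',cv2.resize(a,None,fx=4,fy=4,interpolation=cv2.INTER_CUBIC))
E
```

```text
tcp [632.6 174.7  72.8] yaw 85.9 [ 1.5 19.5  4.2] 35.1
top
 tin 104 [625.8  84.3  64. ] [627.   81.1  65. ]
 tin 108 [617.3  29.6  64. ] [616.2  27.5  65.4]
 tin 103 [614.4 -26.   64. ] [613.9 -26.   64.3]
 tin 102 [614.1 -84.2  64. ] [610.2 -86.   64.8]
 tin 102 [ 613.  -140.6   64. ] [ 614.5 -141.4   65.3]
stop 129 [618.   89.5] [214.6  93.7] 73.56
block 626 [ 603.8 -209.7] [107.6 103.7] 86.02
scene
 tin 133 [623.4  86.8  64. ] [625.   83.8  66.1]
 tin 143 [616.7  31.9  64. ] [615.7  30.3  65.9]
 tin 152 [615.  -23.8  64. ] [614.9 -24.3  65.7]
 tin 155 [612.8 -81.2  64. ] [611.8 -82.7  65.8]
 tin 158 [ 610.6 -137.3   64. ] [ 612.6 -139.3   65.5]
stop 508 [625.3  94.3] [218.6 100.2] 85.55
block 811 [ 605.8 -206.8] [116.8 104.3] 86.24
```

View pics/c10.png

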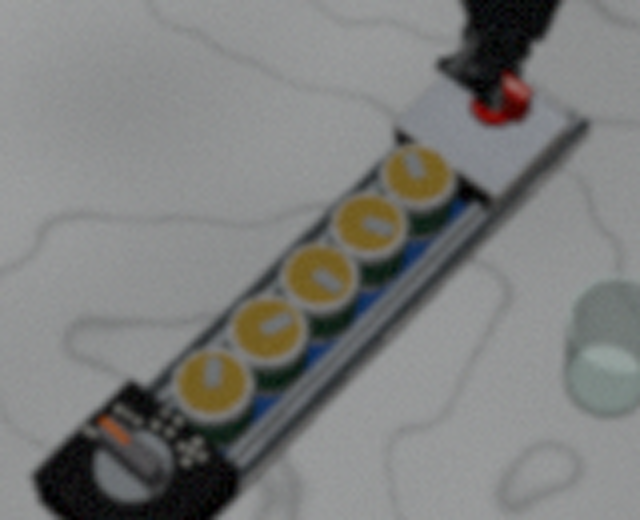

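The crop shows the row closed up: five tins from (213,380) to (418,172), with the stop touching the last one. Now I'll tighten the clamp, keeping the push on.

Request:
apply_moves(targets=[[10,[0,0,0],[0,0,-8]],[10,[0,0,0],[0,0,-16]],[10,[0,0,0],[0,0,-24]],[10,[0,0,0],[0,0,-32]],[10,[0,0,0],[0,0,-40]],[10,[0,0,0],[0,0,-48]],[10,[0,0,0],[0,0,-56]],[10,[0,0,0],[0,0,-62]],[10,[0,0,0],[0,0,-68]],[10,[0,0,0],[0,0,-73]],[10,[0,0,0],[0,0,-77]],[10,[0,0,0],[0,0,-80]],[10,[0,0,0],[0,0,-81]],[10,[0,0,0],[0,0,-81]]], squeeze=80)

```text
time_s: 36.6
eef_pos: [632.3, 174.5, 72.8]
ee_rot: [-0.001, 0.676, 0.737, 0.003]
force: [0.8, 17.6, 4.9]
grip_width: 0.163
grip_force: 82.2
```

```bash
python3 -c "
from h import *
s=ctrl.sense();q=s['ee_rot'];print(s['eef_pos'],'yaw',np.degrees(2*np.arctan2(q[2],q[1]))-90,s['force'],s['wrist_torque'],s['joints'][5])"
```

```text
[632.34051221 174.49799734  72.81619392] yaw 4.93456187253642 [ 0.81675581 17.57959498  4.85462692] [ 2.81518136 -0.0957955   0.35382968] 0.00035082581529283246
```

Request:
apply_moves(targets=[[10,[0,0,0],[0,0,-2]],[10,[0,0,0],[0,0,-4]],[10,[0,0,0],[0,0,-4]],[10,[0,0,0],[0,0,-4]]])

```text
time_s: 37.0
eef_pos: [632.4, 174.5, 72.9]
ee_rot: [-0.0, 0.7, 0.714, 0.003]
force: [1.5, 17.1, 4.5]
grip_width: 0.17
grip_force: 89.4
```

```bash
python3 -c "
from h import *
s=ctrl.sense();q=s['ee_rot'];print(s['eef_pos'],'yaw',np.degrees(2*np.arctan2(q[2],q[1]))-90,s['force'],s['wrist_torque'],s['joints'][5])"
```

```text
[632.35797478 174.4946414   72.86303683] yaw 1.1530944929103697 [ 1.45505973 17.08518936  4.53406056] [ 2.72036716 -0.05168285  1.92204475] 0.06725088086369027
```

Request:
apply_moves(targets=[[50,[0,0,0],[0,0,-3]],[50,[0,2,0],[0,0,-3]],[50,[0,3,0],[0,0,-3]],[60,[0,3,50],[0,0,-3]],[60,[0,0,100],[0,0,0]],[60,[-27,-385,100],[0,0,85]],[60,[-27,-385,100],[0,0,85]],[60,[-27,-385,100],[0,0,85]],[60,[-27,-385,100],[0,0,85]],[60,[-27,-385,100],[0,0,85]],[60,[-27,-385,100],[0,0,85]],[60,[-27,-385,100],[0,0,85]],[60,[-27,-385,100],[0,0,85]],[60,[-27,-385,100],[0,0,85]],[60,[-27,-385,100],[0,0,85]],[60,[-27,-385,100],[0,0,85]],[60,[-27,-385,100],[0,0,85]],[60,[-27,-385,100],[0,0,85]],[60,[-27,-385,100],[0,0,85]]], squeeze=50)

```text
time_s: 38.9
eef_pos: [605.0, -213.9, 171.6]
ee_rot: [-0.0, 0.036, 0.999, 0.0]
force: [0.3, -0.1, 0.1]
grip_width: 0.704
grip_force: 0.0
```

```bash
python3 look.py 11 c;python3 - <<'E'
import cv2,numpy as np
from h import *
a=cv2.imread('pics/scene11.png')[150:300,240:400]
b=cv2.imread('pics/top11.png')[150:300,220:380]
cv2.imwrite('pics/c11.png',cv2.resize(np.hstack([a,b]),None,fx=2.5,fy=2.5,interpolation=cv2.INTER_CUBIC))
for n in("top","scene"):
    P=cloud(n,np.load(n+"0.npy")); k=(P[...,2]>85)&(P[...,2]<96)&(abs(P[...,0]-604)<45)&(abs(P[...,1]+214)<45); print(n,k.sum(),cv2.minAreaRect(P[k][:,:2].astype(np.float32)),P[k].mean(0))
E
```

```text
tcp [ 605.  -213.9  171.6] yaw 85.8 [ 0.3 -0.1  0.1] 38.9
top
 tin 98 [626.2  84.5  64. ] [627.2  81.1  65.7]
 tin 106 [617.4  29.5  64. ] [616.1  26.5  65.2]
 tin 102 [614.3 -26.   64. ] [612.8 -26.   64.8]
 tin 104 [613.8 -84.7  64. ] [610.1 -86.4  64.9]
 tin 106 [ 612.6 -140.3   64. ] [ 614.3 -141.4   65. ]
stop 588 [624.4  93.3] [220.8  99.5] 86.04
block 78 [ 615.1 -216.2] [114.3  53. ] 67.09
 red 62 [629.6 173.9  17.9  47.4   1.5]
scene
 tin 131 [623.1  86.8  64. ] [625.1  84.9  65.6]
 tin 143 [616.4  32.5  64. ] [616.5  30.3  65.4]
 tin 153 [615.  -23.8  64. ] [613.5 -24.4  65.5]
 tin 155 [612.8 -81.   64. ] [612.2 -82.4  65.8]
 tin 161 [ 610.4 -137.3   64. ] [ 612.5 -139.6   65.8]
stop 571 [625.6  93.4] [223.2 101.1] 85.57
block 820 [ 605.7 -207.6] [115.9 104.3] 86.96
 red 107 [633.4 166.8  20.   63.8   8.9]
top 92 ((603.2162475585938, -213.75538635253906), (16.24541473388672, 51.70685958862305), 85.36750793457031) [ 604.15455136 -213.81208113   91.02773699]
scene 117 ((603.826171875, -214.2673797607422), (17.936439514160156, 55.41064453125), 86.43475341796875) [ 605.01105366 -215.51021685   91.56122431]
```

View pics/c11.png

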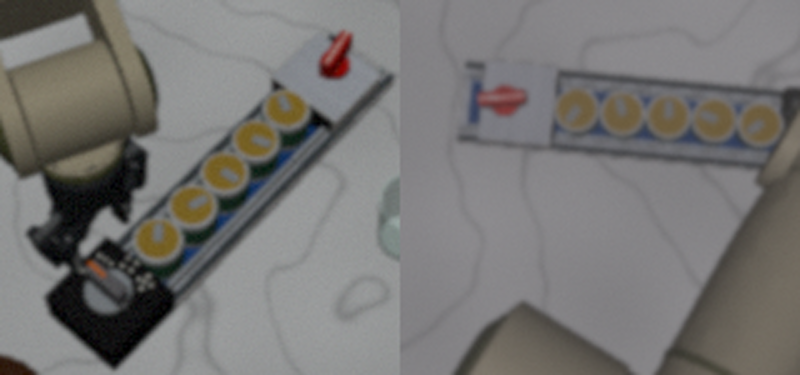

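The clamp bar now lies along the channel, so it is locked. The dial points to off at (95,268) in the scene crop. Now I'll grip the dial.

Request:
apply_moves(targets=[[60,[-0.5,-0.5,-40],[0,0,0]],[60,[-0.5,-0.5,-75],[0,0,0]],[60,[-0.5,-0.5,-95],[0,0,0]],[60,[-0.5,-0.5,-105],[0,0,0]],[60,[-0.5,-0.5,-105],[0,0,0]],[10,[-0.5,-0.5,-105],[0,0,0]],[10,[-0.5,-0.5,-105],[0,0,0]],[10,[-0.5,-0.5,-105],[0,0,0]],[10,[-0.5,-0.5,-105],[0,0,0]],[10,[-0.5,-0.5,-105],[0,0,0]],[10,[-0.5,-0.5,-105],[0,0,0]],[10,[-0.5,-0.5,-105],[0,0,0]]], squeeze=40)

```text
time_s: 40.2
eef_pos: [605.0, -213.5, 68.0]
ee_rot: [0.001, 0.036, 0.999, 0.0]
force: [-1.2, 6.2, 6.9]
grip_width: 0.18
grip_force: 41.9
```

Request:
apply_moves(targets=[[10,[0,1.2,0],[0,0,-4]],[10,[0,1.2,0],[0,0,-12]],[10,[0,1.2,0],[0,0,-20]],[10,[0,1.2,0],[0,0,-28]],[10,[0,1.2,0],[0,0,-36]],[10,[0,1.2,0],[0,0,-44]],[10,[0,1.2,0],[0,0,-52]],[10,[0,1.2,0],[0,0,-60]],[10,[0,1.2,0],[0,0,-68]],[10,[0,1.2,0],[0,0,-76]],[10,[0,1.2,0],[0,0,-84]],[10,[0,1.2,0],[0,0,-92]],[10,[0,1.2,0],[0,0,-100]],[10,[0,1.2,0],[0,0,-108]],[10,[0,1.2,0],[0,0,-114]],[10,[0,1.2,0],[0,0,-118]],[10,[0,1.2,0],[0,0,-120]],[10,[0,1.2,0],[0,0,-120]],[10,[0,1.2,0],[0,0,-120]]])

```text
time_s: 42.1
eef_pos: [605.7, -212.8, 68.1]
ee_rot: [0.001, 0.883, 0.469, 0.001]
force: [5.0, 4.4, 4.0]
grip_width: 0.176
grip_force: 41.6
```

```bash
python3 -c "
from h import *
s=ctrl.sense();q=s['ee_rot'];print(s['eef_pos'],'yaw',np.degrees(2*np.arctan2(q[2],q[1]))-90,s['force'],s['wrist_torque'],s['joints'])"
```

```text
[ 605.68008197 -212.7884421    68.06320873] yaw -34.09412676130746 [4.99983433 4.40718851 3.96546866] [ 0.73905205 -0.37668969 -0.00381871] [-0.52063404  0.72020384  1.3000953   0.00169321  1.1184008   0.07368279]
```

Release, rise and retreat clear of the chiller.

Request:
apply_moves(targets=[[50,[0,0,0],[0,0,0]],[50,[0,0,0],[0,0,0]],[60,[0,0,0],[0,0,0]],[60,[0,0,50],[0,0,0]],[60,[0,0,100],[0,0,0]],[60,[0,0,130],[0,0,0]],[60,[-250,20,150],[0,0,0]],[60,[-250,20,150],[0,0,0]],[60,[-250,20,150],[0,0,0]],[60,[-250,20,150],[0,0,0]],[60,[-250,20,150],[0,0,0]],[60,[-250,20,150],[0,0,0]],[60,[-250,20,150],[0,0,0]],[60,[-250,20,150],[0,0,0]],[60,[-250,20,150],[0,0,0]]])

```text
time_s: 43.6
eef_pos: [355.3, -193.4, 216.4]
ee_rot: [-0.0, 0.883, 0.469, -0.0]
force: [-1.1, -0.1, 0.4]
grip_width: 0.7
grip_force: 0.0
```

```bash
python3 look.py 12 c;python3 - <<'E'
import cv2,numpy as np
from h import *
a=cv2.imread('pics/scene12.png')[160:310,240:400]
b=cv2.imread('pics/top12.png')[130:280,260:420]
cv2.imwrite('pics/c12.png',cv2.resize(np.hstack([a,b]),None,fx=2.5,fy=2.5,interpolation=cv2.INTER_CUBIC))
for n in("top","scene"):
    P=cloud(n,capture(n)[1]); k=(P[...,2]>85)&(P[...,2]<96)&(abs(P[...,0]-604)<45)&(abs(P[...,1]+214)<45); print(n,k.sum(),cv2.minAreaRect(P[k][:,:2].astype(np.float32)))
    k=(P[...,2]>91)&(P[...,2]<102)&(abs(P[...,0]-632)<45)&(abs(P[...,1]-174)<45); print("clamp",k.sum(),cv2.minAreaRect(P[k][:,:2].astype(np.float32)))
E
```

```text
tcp [ 355.3 -193.4  216.4] yaw -34.1 [-1.1 -0.1  0.4] 43.6
top
 tin 100 [626.3  84.6  64. ] [627.4  81.4  64.9]
 tin 103 [617.2  29.6  64. ] [615.8  26.4  64.5]
 tin 102 [614.5 -25.8  64. ] [612.1 -25.9  64.6]
 tin 100 [614.  -84.3  64. ] [610.3 -86.2  65.3]
 tin 102 [ 613.  -140.6   64. ] [ 614.8 -141.5   64.7]
stop 579 [624.4  93.8] [220.3  99.7] 86.21
block 629 [ 603.7 -211.4] [104.9 103.5] 86.07
 red 57 [628.3 174.3  16.4  47.6  12.9]
scene
 tin 131 [623.1  86.4  64. ] [625.3  83.8  65.5]
 tin 140 [616.8  32.1  64. ] [616.4  29.1  66.4]
 tin 153 [615.1 -23.9  64. ] [613.4 -24.8  65.4]
 tin 154 [612.8 -80.8  64. ] [611.7 -82.7  65.7]
 tin 159 [ 610.4 -137.2   64. ] [ 612.4 -139.    66.4]
stop 574 [626.   97.5] [215.6 100.6] 86.03
block 814 [ 604.9 -207.3] [116.2 105.6] 86.34
 red 103 [633.3 167.6  19.4  62.5   6.9]
top 85 ((603.5571899414062, -213.62059020996094), (52.622432708740234, 16.07710075378418), 57.06267166137695)
clamp 96 ((629.8268432617188, 174.12733459472656), (16.06020164489746, 54.87366485595703), 6.072098255157471)
scene 118 ((604.1241455078125, -214.4088897705078), (51.92591857910156, 18.70549774169922), 55.335845947265625)
clamp 97 ((630.9057006835938, 174.29403686523438), (17.231767654418945, 59.68351745605469), 5.4047160148620605)
```

View pics/c12.png

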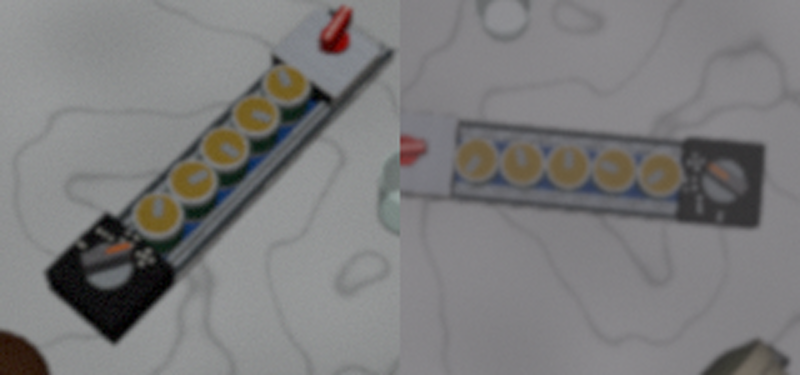

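The clamp bar sits at 95.9° in world axes, which is 1.4 rad. The dial bar is at 56°, so the pointer is on the five-dot mark, and all five tins are in a tight row. I'll hand in.

```bash
python3 -c "
from rig import ctrl
print(ctrl.finish_job())"
```

```text
the job is handed in; nothing more can be done
None
```

All five tins are in the channel, pushed up against the end wall by the stop; the clamp is fully tight, the dial is on five dots, and the job is handed in (43.6 s on the clock at the last move; no verdict was returned).

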